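# Reset the tripped breaker on the clean-bench supply box

## Task

One of the three breakers on the bench supply box has tripped: its lever stands about upright, midway between off and on. Reset it: first push that lever fully off (towards the white mark, the robot's side) until it meets its stop, then throw it fully on (towards the green mark, the far side) and let go. Leave the other two levers, one on and one off, as they are.

Things in the scene. Friction and masses are not known exactly. Their poses are not given: they have to be found in the camera images.
- tripped_lever (a joint): Lever of the tripped breaker: 0 = off stop, 1.1 rad = on stop; starts midway. Black paddle with orange top, 70 mm from pivot to end, 28 wide along the pivot axis, 12 thick. At value q it leans q - 0.55 rad from vertical, positive to the on side (green mark, away from the robot). No spring: it stays where left; 2 to 4 N on its upper half moves it.
- tripped_pivot (a point): Point on the tripped lever's pivot axis, mid-width; fixed, does not turn with the lever. z up; x level, the way the lever swings, from off (white mark) to on (green mark); y along the pivot axis. 73 mm above the bench, 10 mm below the top of its grey breaker (120 x 58 mm, along x, y). Three such breakers stand 95 mm apart along y, in any order, on a white box 200 x 340 x 55 mm high with a blue top.
- live_lever (a joint): Lever of another breaker, of the same looks and sizes and parallel to the tripped one: fully on (1.1 rad, leaning away from the robot); to stay on.
- spare_lever (a joint): Lever of the third breaker, of the same looks and sizes: fully off (0 rad, leaning to the robot); to stay off. On the bench beyond the two ends of the box stand a blue tube rack and a tip box, under 70 mm high.

How it is judged:
By the outcome, as a careful person would: the job done as asked, in the order asked, and still so for the second after the job is handed in, with the robot touching nothing.
It also fails if it takes over 32 s, if anything falls off the work surface, if the arm or the gripper's body presses on something with over 40 N, if the wrist force passes 120 N, or if a joint passes its speed limit or range.

## Robot

A 6-joint arm with a two-finger parallel gripper is mounted at the origin on the work surface. World frame = base frame: x ahead of the robot, y to its left, z up, the work surface at z = 0. Lengths are in mm, angles in rad, forces in N, time in s.
With the tool pointing down it reaches from about 275 to 750 mm from the base axis. Payload 10.2 kg.
Tool frame: the origin (TCP) lies midway between the tips of the shut fingers; the grasp point (between the pads) lies manip.grip_depth behind it (manip.grip_depth is the distance from the TCP to the grasp point, in mm); z points along the fingers, y is the direction in which the jaws open and shut (so a half turn about z gives the same grasp; the last joint's range is limited). The gripper opens to 85 mm and grips with 20 to 120 N. Pads are 22 mm wide; open, the fingers measure 114 mm over their backs; the gripper's body (76 mm by 85 mm) begins 54 mm behind the grasp point. The pads swing forward as they close: fully open they stand 13 mm farther back than shut.
Start: joints at [-1.502, 0.313, 1.498, -0, 1.331, -0.223], TCP at [151.017, -502.817, 208.494] pointing down, gripper open.
Joint ranges: [-2.94, 2.94], [-0.97, 2.17], [0.19, 2.56], [-1.23, 4.37], [0.02, 3.11], [-2.88, 2.88]. Speed limits (rad/s): [2.39, 2.39, 3.01, 3.14, 3.14, 3.14].

## Interface

Orientations are given as a 3x3 rotation matrix whose columns are the frame's x, y, z axes.
In Python, from bench import manip gives the robot as it stands. The module is installed in compiled form; this text tells all that it offers.
- The arm moves only by the tool servo_tool, never from a script. Its argument "increments" is one flat list of numbers, 5 for each row, row after row: the shift along the tool's x, y, z in mm, then the turn about the tool's z in degrees, then the opening, from 0 (shut) to 1 (fully open). In form: [tx, ty, tz, twist, jaw, tx, ty, tz, twist, jaw, ...]. A call has 1 to 5 rows; each row shifts and turns the pose as measured when the row begins, along the tool's axes as they then stand; what a row does not reach is not made up. A row lasts 1/10 s, in which the tool goes at most 50 mm and 8.59 degrees, less where a joint would pass 70% of its speed; a pose out of reach is approached as far as the arm can. A call is refused whole if a number of a shift passes 50 or a number of a turn 8.59, either way. A call with a gripper value outside its range is refused whole. The fingers move at their own pace and stop on an object; the grip force is fixed at half the most. Time passes only in rows, so rows that do not move let the fingers close. It gives the time, the measured TCP pose, the force and the opening at its end, in the units of the state.
- manip.get_state(): the state, without advancing time (a new reading comes with each control period).
- manip.snapshot(name): name is "scene" or "top"; returns a dict with "image" (384x512x3 uint8, red, green, blue), "intrinsics" (3x3 intrinsics, pixels), "T" (4x4, takes a point from camera to world coordinates). Camera axes: x right, y down, z forward; pixel columns grow to the right and rows downward; lengths in mm; the calibration is good to about 2 mm. A picture is of the moment at which its call begins. There is no depth.
- manip.sign_off(): hands the job in, once; it reports no verdict.
The state is a dict: "t": time; "qpos": joint angles; "dq": joint speeds; "effort": joint torques, N m; "position": TCP position; "ee_rot": TCP orientation; "force": force on the tool from outside, world axes, zero at the start; "moment": the same for the moment, N m; "gripper_width": finger opening in mm.
Only numpy, scipy, OpenCV 4.12 (cv2) and the standard library are available. Lean on these libraries where they do the work, as an engineer would, in place of code of your own. Each camera call takes 0.05 s, during which the arm holds its last target. There are 200 camera calls.

## Working session

There is one attempt and no reset: what is moved stays moved. The work goes in short steps, Python scripts to look and compute and a tool call to move; the robot and the scene stay as the last step left them, time stands still between calls to the robot, and variables do not carry over. Pictures are saved under pics/ and viewed, about 8 in all and at most 12, crops included, and the job is handed in when it is done.

Besides the shell and the picture viewer there is one more tool, called after ">>>" by a JSON object that holds its "fn" and its "kwargs", one argument or row to a line. servo_tool: Moves the arm, as the interface text tells. Its arguments: {"type":"object","properties":{"increments":{"type":"array","items":{"type":"number"}}},"required":["increments"]}

```bash
mkdir -p pics; python3 - <<'E'
from bench import manip
import cv2,numpy as np
for n in("scene","top"):
    s=manip.snapshot(n); cv2.imwrite(f"pics/{n}0.png",s["image"][:,:,::-1]); print(n,s["intrinsics"].tolist(),s["T"].round(3).tolist())
    np.savez(f"{n}0.npz",**s)
st=manip.get_state(); print(st["t"],st["position"],st["ee_rot"],manip.grip_depth)
E
```

```text
scene [[443.38047799526476, 0.0, 255.0322166432143], [0.0, 443.38047799526476, 186.6139507631624], [0.0, 0.0, 1.0]] [[0.676, 0.616, -0.406, 884.136], [0.737, -0.561, 0.377, -245.443], [0.004, -0.553, -0.833, 769.607], [0.0, 0.0, 0.0, 1.0]]
top [[362.64669445376285, 0.0, 254.27046428557193], [0.0, 362.64669445376285, 191.04204037939365], [0.0, 0.0, 1.0]] [[0.025, -0.981, 0.194, 425.35], [-0.999, -0.029, -0.018, 41.798], [0.023, -0.193, -0.981, 729.068], [0.0, 0.0, 0.0, 1.0]]
0.1 [ 150.98424338 -502.55628016  207.99746943] [[ 9.57730879e-01  2.87665692e-01 -1.12965031e-04]
 [ 2.87665635e-01 -9.57730247e-01  1.12057101e-03]
 [ 2.14159810e-04 -1.10570162e-03 -9.99999366e-01]] 18.700000000000003
```

View pics/scene0.png

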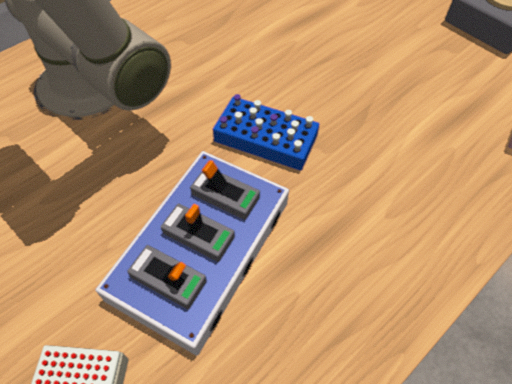

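View pics/top0.png

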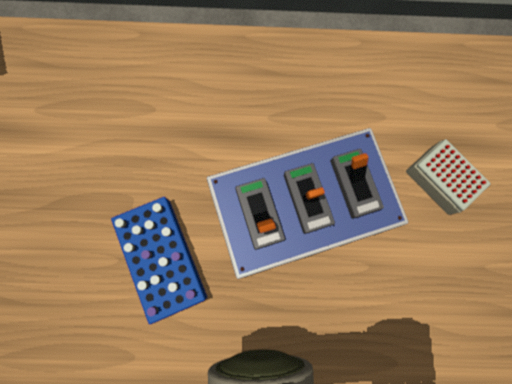

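The middle breaker in both pictures is the tripped one (top lever ~(315,193)). In the top view the box top corners are at about (208,179), (370,130), (407,220), (239,277).

```bash
cat >h.py <<'E'
import numpy as np,cv2
def ray(s,p,z):
    d=s["T"][:3,:3]@np.linalg.solve(s["intrinsics"],[p[0],p[1],1]);o=s["T"][:3,3];return o+d*(z-o[2])/d[2]
def proj(s,P):
    c=np.linalg.inv(s["T"])@np.r_[P,1];u=s["intrinsics"]@c[:3];return u[:2]/u[2]
E
python3 - <<'E'
from h import *
s=np.load("top0.npz"); sc=np.load("scene0.npz")
C=[ray(s,p,55)[:2] for p in[(208,179),(370,130),(407,220),(239,277)]]
print(np.round(C),[np.linalg.norm(C[i]-C[i-1]).round() for i in range(4)])
M=np.array([ray(s,p,83)[:2] for p in[(285,170),(314,163),(333,222),(306,232)]]);print(M.round(),M.mean(0))
ctr,_,ang=cv2.minAreaRect(np.float32(C));print(ctr,ang,np.mean(C,0))
y=np.array(C[0])+C[3]-C[1]-C[2];y/=np.linalg.norm(y);x=np.array([y[1],-y[0]]);print("x",x,np.degrees(np.arctan2(x[1],x[0])))
c=np.mean(C,0)
for nm,S in(("top",s),("scene",sc)):
    im=cv2.resize(S["image"][:,:,::-1],None,fx=4,fy=4,interpolation=cv2.INTER_CUBIC)
    def pt(P,col):
        u=proj(S,P);cv2.circle(im,tuple(int(v) for v in (u+.5)*4),4,col,-1)
    for k in(-95,0,95):
        for a in(-60,60):
            for b in(-29,29): pt(np.r_[c+x*a+y*(k+b),83],(255,255,0))
    for b in(-14,14):pt(np.r_[c+y*b,143],(0,0,255))
    for a in(-100,100):
        for b in(-170,170):pt(np.r_[c+x*a+y*b,55],(255,0,255))
    im=im[500:1130,780:1660] if nm=="top" else im[580:1420,380:1200]
    cv2.imwrite(f"pics/ov_{nm}.png",cv2.resize(im,None,fx=.68,fy=.68,interpolation=cv2.INTER_AREA))
E
```

```text
[[ 579.  118.]
 [ 688. -196.]
 [ 511. -259.]
 [ 399.   53.]] [np.float64(191.0), np.float64(332.0), np.float64(188.0), np.float64(332.0)]
[[ 594.  -25.]
 [ 609.  -79.]
 [ 501. -113.]
 [ 481.  -64.]] [546.33068959 -70.29286551]
(545.3893432617188, -70.65093994140625) 19.72214698791504 [544.57249112 -70.98171909]
x [0.94311537 0.33246564] 19.418498453825652
```

View pics/ov_top.png

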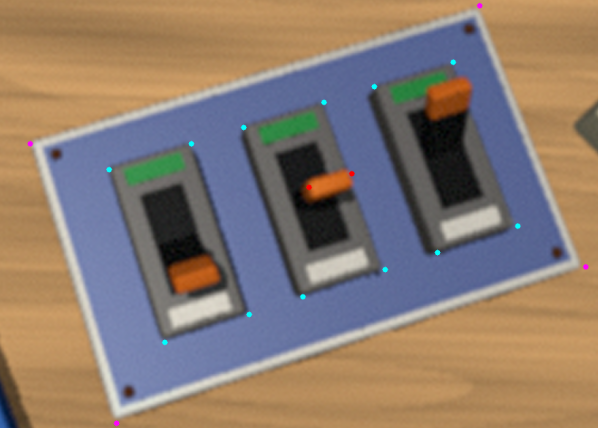

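View pics/ov_scene.png

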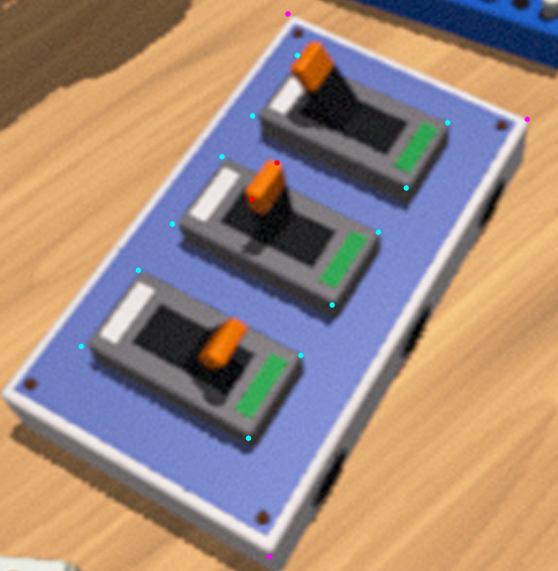

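Overlays agree within ~3 mm: pivot ≈ (545,-71,73), swing direction 19.4°. I'll straddle the lever with the half-open jaws, so that one pad pushes it off and the other throws it on.

```bash
cat >>h.py <<'E'
X=np.array([.9431,.3325,0]);Y=np.array([-.3325,.9431,0]);C=np.array([545.,-71.,73.])
def plan(goal,tw,n):
    "n rows to goal (world) with total twist tw deg"
    from bench import manip
    from scipy.spatial.transform import Rotation as Ro
    st=manip.get_state();R=st["ee_rot"];d=(goal-st["position"])/n
    for i in range(n):
        print((R.T@d).round(0).astype(int).tolist(),round(tw/n,1)); R=R@Ro.from_euler("z",tw/n,degrees=True).as_matrix()
def show():
    from bench import manip
    st=manip.get_state();p=st["position"]-C;R=st["ee_rot"]
    print("t",st["t"],"rel xyz",np.round([p@X,p@Y,p[2]],1),"yaw y",np.degrees(np.arctan2(R[1,1],R[0,1])).round(1),"Fx,y,z",np.round([st["force"]@X,st["force"]@Y,st["force"][2]],1),"w",st["gripper_width"],"wz",R[:,2].round(3))
E
python3 -c "
from h import *
plan(np.array([545,-71,208.]),-92.7,15)"
```

```text
[33, -20, 0] -6.2
[35, -16, 0] -6.2
[37, -12, 0] -6.2
[38, -8, 0] -6.2
[39, -4, 0] -6.2
[39, 0, 0] -6.2
[39, 4, 0] -6.2
[38, 8, 0] -6.2
[37, 12, 0] -6.2
[35, 16, 0] -6.2
[33, 20, 0] -6.2
[31, 23, 0] -6.2
[28, 27, 0] -6.2
[25, 30, 0] -6.2
[22, 32, 0] -6.2
```

>>> {"fn": "servo_tool", "kwargs": {
  "increments": [33,-20,0,-6.2,0.6,35,-16,0,-6.2,0.6,37,-12,0,-6.2,0.6,38,-8,0,-6.2,0.6,39,-4,0,-6.2,0.6]
}}

```text
t: 0.6
position: [282.6, -356.0, 206.0]
ee_rot: [[0.664, 0.748, -0.001], [0.748, -0.664, 0.004], [0.003, -0.004, -1.0]]
force: [0.5, -0.1, 0.4]
gripper_width: 51.0
```

>>> {"fn": "servo_tool", "kwargs": {
  "increments": [39,0,0,-6.2,0.6,39,4,0,-6.2,0.6,38,8,0,-6.2,0.6,37,12,0,-6.2,0.6,35,16,0,-6.2,0.6]
}}

```text
t: 1.1
position: [413.2, -201.2, 205.7]
ee_rot: [[0.162, 0.987, -0.002], [0.987, -0.162, 0.006], [0.006, -0.003, -1.0]]
force: [1.3, -0.8, -0.5]
gripper_width: 51.3
```

```bash
python3 -c "
from h import *
show();plan(np.array([545,-71,208.]),-35,6)"
```

```text
t 1.1 rel xyz [-167.6  -78.9  132.7] yaw y -9.3 Fx,y,z [ 0.9 -1.2 -0.5] w 51.33026292315735 wz [-0.002  0.006 -1.   ]
[25, 18, 0] -5.8
[23, 21, 0] -5.8
[21, 23, 0] -5.8
[18, 25, 0] -5.8
[16, 27, 0] -5.8
[13, 28, 0] -5.8
```

>>> {"fn": "servo_tool", "kwargs": {
  "increments": [25,18,0,-5,0.6,23,21,0,-5,0.6,21,23,0,-5,0.6,18,25,0,-5,0.6,16,27,0,-5,0.6]
}}

```text
t: 1.6
position: [529.8, -87.4, 205.0]
ee_rot: [[-0.291, 0.957, -0.004], [0.957, 0.291, 0.007], [0.008, -0.002, -1.0]]
force: [0.5, -0.8, 0.0]
gripper_width: 51.0
```

```bash
python3 -c "
from h import *
show();plan(np.array([545,-71,208.]),-4,2)"
```

```text
t 1.6 rel xyz [-19.8 -10.4 132. ] yaw y 16.9 Fx,y,z [ 0.2 -0.9  0. ] w 51.041002136066666 wz [-0.004  0.007 -1.   ]
[6, 10, -1] -2.0
[5, 10, -1] -2.0
```

>>> {"fn": "servo_tool", "kwargs": {
  "increments": [6,10,0,-2,0.6,5,10,0,-1,0.6,0,0,0,0,0.6]
}}

```text
t: 1.9
position: [546.9, -67.8, 203.8]
ee_rot: [[-0.347, 0.938, -0.007], [0.938, 0.347, 0.008], [0.01, -0.003, -1.0]]
force: [-0.4, 0.4, -0.2]
gripper_width: 50.9
```

```bash
python3 - <<'E'
from h import *
from bench import manip
show()
a=[]
for n,(r,c) in(("top",(110,230)),("scene",(130,90))):
    im=manip.snapshot(n)["image"][:,:,::-1]; a.append(cv2.resize(im[r:r+190,c:c+190],(399,399),interpolation=cv2.INTER_CUBIC))
cv2.imwrite("pics/a.png",np.hstack(a))
E
```

```text
t 1.9 rel xyz [  2.8   2.4 130.8] yaw y 20.3 Fx,y,z [-0.3  0.5 -0.2] w 50.91956559488965 wz [-0.007  0.008 -1.   ]
```

View pics/a.png

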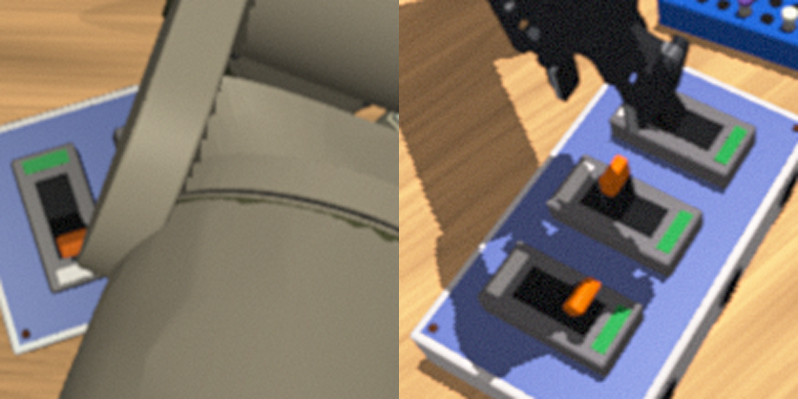

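The scene crop shows the jaws around crop (565,90)–(680,55), aligned with the swing direction. The tripped lever (615,175) is upright and untouched. I'll lower to just above it and check the straddle.

>>> {"fn": "servo_tool", "kwargs": {
  "increments": [-1,-2,23,0,0.6,-1,-1,22,0,0.6,0,0,0,0,0.6]
}}

```text
t: 2.3
position: [542.6, -74.1, 158.8]
ee_rot: [[-0.34, 0.94, -0.005], [0.94, 0.34, 0.006], [0.008, -0.003, -1.0]]
force: [0.7, -0.7, -0.2]
gripper_width: 51.2
```

```bash
python3 - <<'E'
from h import *
from bench import manip
show()
s=manip.snapshot("scene");im=cv2.resize(s["image"][:,:,::-1],None,fx=4,fy=4,interpolation=cv2.INTER_CUBIC)
def pt(P,col): cv2.circle(im,tuple(int(v) for v in (proj(s,P)+.5)*4),4,col,-1)
p=manip.get_state()["position"]
for k in(-25,0,25): pt(p+k*X,(255,255,0))
for b in(-14,14):pt(C+Y*b+[0,0,70],(0,0,255))
cv2.imwrite("pics/b.png",im[480:1080,500:1200])
E
```

```text
t 2.3 rel xyz [-3.3 -2.2 85.8] yaw y 19.9 Fx,y,z [ 0.4 -0.9 -0.2] w 51.23342923976468 wz [-0.005  0.006 -1.   ]
```

View pics/b.png

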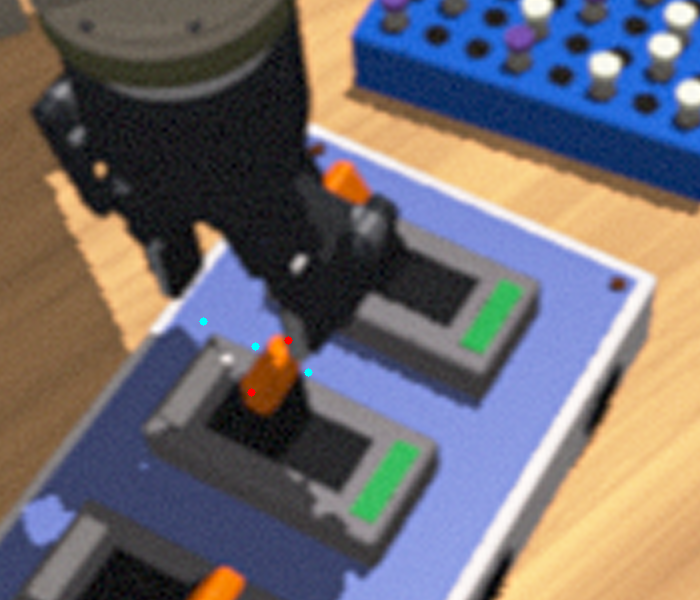

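The tips at (180,290) and (310,345) straddle the orange lever end (270,375), about 8 mm higher than the TCP as expected. Now I'll lower onto it.

>>> {"fn": "servo_tool", "kwargs": {
  "increments": [1,2,17,0,0.6,1,1,17,0,0.6,0,0,15,0,0.6,0,0,0,0,0.6]
}}

```text
t: 2.75
position: [547.2, -73.9, 116.2]
ee_rot: [[-0.336, 0.942, 0.005], [0.942, 0.336, 0.002], [0.0, 0.006, -1.0]]
force: [0.0, 0.2, 0.1]
gripper_width: 51.5
```

>>> {"fn": "servo_tool", "kwargs": {
  "increments": [0,-8,0,0,0.6,0,-8,0,0,0.6,0,-6,0,0,0.6,0,0,0,0,0.6]
}}

```text
t: 3.15
position: [525.9, -83.2, 120.5]
ee_rot: [[-0.335, 0.942, 0.011], [0.942, 0.335, -0.0], [-0.004, 0.01, -1.0]]
force: [-0.5, -0.2, 0.5]
gripper_width: 51.4
```

```bash
python3 -c "
from h import *
show()"
```

```text
t 3.15 rel xyz [-22.1  -5.1  47.5] yaw y 19.6 Fx,y,z [-0.5 -0.   0.5] w 51.391137086385 wz [ 0.011 -0.    -1.   ]
```

>>> {"fn": "servo_tool", "kwargs": {
  "increments": [2,-2,8,0,0.6,2,-4,6,0,0.6,0,-6,2,0,0.6,0,-5,2,0,0.6]
}}

```text
t: 3.55
position: [520.2, -86.5, 115.7]
ee_rot: [[-0.333, 0.942, 0.049], [0.943, 0.334, -0.008], [-0.024, 0.044, -0.999]]
force: [-0.4, 4.5, 7.6]
gripper_width: 51.2
```

```bash
python3 -c "
from h import *
show()"
```

```text
t 3.55 rel xyz [-28.5  -6.4  42.7] yaw y 19.5 Fx,y,z [1.1 4.3 7.6] w 51.16540485095262 wz [ 0.049 -0.008 -0.999]
```

```bash
python3 - <<'E'
from h import *
from bench import manip
s=manip.snapshot("scene");im=cv2.resize(s["image"][:,:,::-1],None,fx=4,fy=4,interpolation=cv2.INTER_CUBIC)
cv2.imwrite("pics/c.png",im[480:1080,450:1200])
print(manip.get_state()["qpos"].round(3),manip.get_state()["moment"].round(2),manip.get_state()["force"].round(1))
E
```

```text
[-0.394  0.382  1.661  0.013  1.051 -0.741] [ 0.68 -0.3   0.12] [-1.7  2.8 13.4]
```

View pics/c.png

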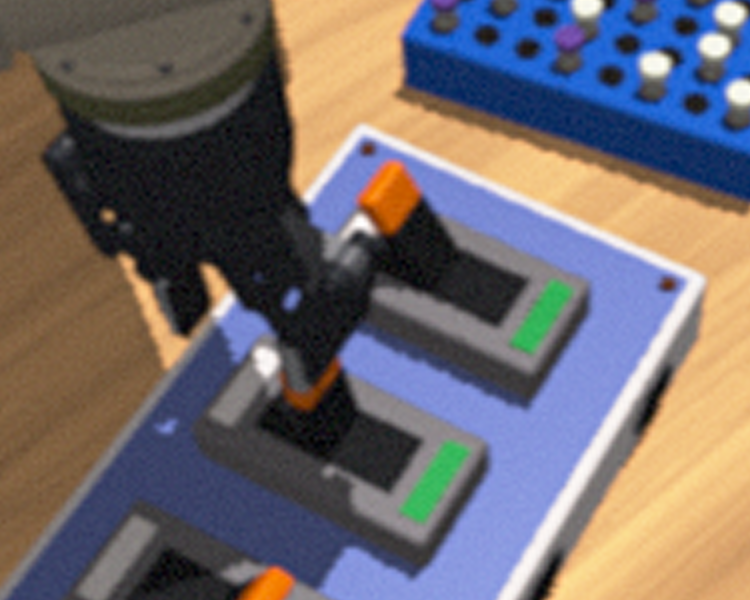

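The far fingertip (315,385) is sitting on top of the lever: the half-open tips are about 20 mm behind the TCP, not 8. I'll lift, go back +x to centre and come down lower.

>>> {"fn": "servo_tool", "kwargs": {
  "increments": [0,0,-20,0,0.6,1,4,-20,0,0.6,3,12,0,0,0.6,3,14,0,0,0.6,0,0,0,0,0.6]
}}

```text
t: 4.1
position: [544.8, -68.0, 156.3]
ee_rot: [[-0.333, 0.942, 0.049], [0.943, 0.334, -0.007], [-0.023, 0.044, -0.999]]
force: [-0.3, 0.2, -0.5]
gripper_width: 51.6
```

```bash
python3 - <<'E'
from h import *
from bench import manip
show()
s=manip.snapshot("scene");im=cv2.resize(s["image"][:,:,::-1],None,fx=4,fy=4,interpolation=cv2.INTER_CUBIC)
def pt(P,col): cv2.circle(im,tuple(int(v) for v in (proj(s,P)+.5)*4),4,col,-1)
p=manip.get_state()["position"]
for k in(-25,25): pt(p+k*X,(255,255,0)); pt(p+k*X+[0,0,20],(0,255,255))
for b in(-14,14):pt(C+Y*b+[0,0,70],(0,0,255))
cv2.imwrite("pics/d.png",im[480:1080,450:1200])
E
```

```text
t 4.1 rel xyz [ 0.8  2.9 83.3] yaw y 19.5 Fx,y,z [-0.2  0.3 -0.5] w 51.579152208917314 wz [ 0.049 -0.007 -0.999]
```

View pics/d.png

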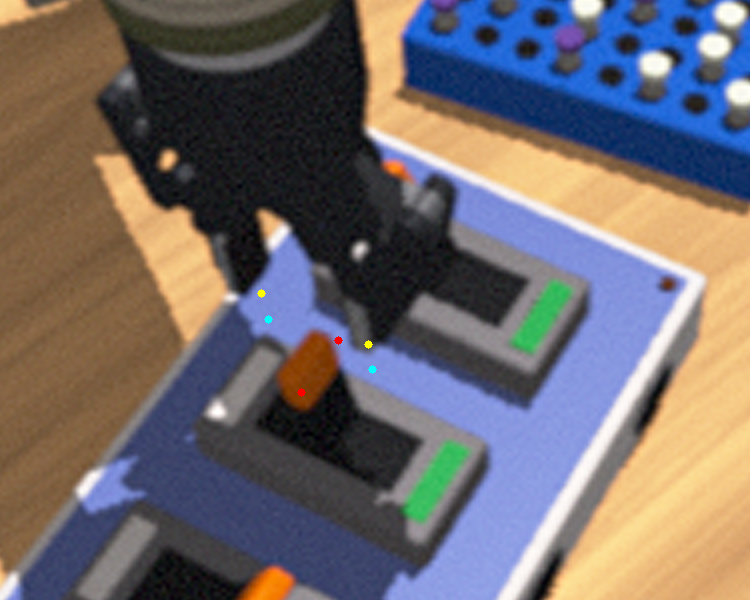

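The lever has leaned a little off-wards and both tips (yellow marks, TCP+20 mm) are clear of it. Lowering by 58.

>>> {"fn": "servo_tool", "kwargs": {
  "increments": [-1,0,20,0,0.6,-1,0,20,0,0.6,0,0,18,0,0.6,0,0,0,0,0.6]
}}

```text
t: 4.55
position: [545.6, -70.5, 93.1]
ee_rot: [[-0.333, 0.942, 0.044], [0.943, 0.334, -0.006], [-0.02, 0.04, -0.999]]
force: [0.1, 0.3, 0.3]
gripper_width: 51.1
```

```bash
python3 -c "
from h import *
show()"
```

```text
t 4.55 rel xyz [ 0.7  0.3 20.1] yaw y 19.5 Fx,y,z [0.2 0.2 0.3] w 51.056061457941965 wz [ 0.044 -0.006 -0.999]
```

>>> {"fn": "servo_tool", "kwargs": {
  "increments": [0,-8,0,0,0.6,0,-8,0,0,0.6,0,-8,0,0,0.6,0,-4,0,0,0.6,0,-3,0,0,0.6]
}}

```text
t: 5.05
position: [514.5, -82.1, 93.8]
ee_rot: [[-0.333, 0.942, 0.048], [0.943, 0.334, -0.007], [-0.022, 0.043, -0.999]]
force: [2.1, 0.1, -1.0]
gripper_width: 51.0
```

>>> {"fn": "servo_tool", "kwargs": {
  "increments": [0,-3,0,0,0.6,0,-3,0,0,0.6]
}}

```text
t: 5.25
position: [508.9, -84.4, 94.3]
ee_rot: [[-0.333, 0.942, 0.05], [0.943, 0.333, -0.007], [-0.024, 0.044, -0.999]]
force: [2.8, 0.4, -0.2]
gripper_width: 51.1
```

```bash
python3 -c "
from h import *
show()"
```

```text
t 5.25 rel xyz [-38.5  -0.6  21.3] yaw y 19.5 Fx,y,z [ 2.8 -0.5 -0.2] w 51.10143325748509 wz [ 0.05  -0.007 -0.999]
```

Contact at about 2–3 N: the lever is moving. I'll keep going until it meets the stop.

>>> {"fn": "servo_tool", "kwargs": {
  "increments": [0,-3,0,0,0.6,0,-3,0,0,0.6]
}}

```text
t: 5.45
position: [503.1, -86.6, 94.3]
ee_rot: [[-0.333, 0.942, 0.051], [0.943, 0.334, -0.008], [-0.024, 0.045, -0.999]]
force: [2.8, 1.1, 0.3]
gripper_width: 51.1
```

>>> {"fn": "servo_tool", "kwargs": {
  "increments": [0,-3,0,0,0.6]
}}

```text
t: 5.55
position: [500.9, -87.6, 94.4]
ee_rot: [[-0.333, 0.942, 0.053], [0.943, 0.333, -0.008], [-0.025, 0.047, -0.999]]
force: [13.5, 6.4, -0.1]
gripper_width: 51.2
```

>>> {"fn": "servo_tool", "kwargs": {
  "increments": [0,-3,0,0,0.6]
}}

```text
t: 5.65
position: [500.4, -88.3, 95.3]
ee_rot: [[-0.332, 0.942, 0.06], [0.943, 0.333, -0.007], [-0.027, 0.054, -0.998]]
force: [18.8, 8.8, 1.2]
gripper_width: 51.5
```

The stop is met (stalled at rel x ≈ -47, ~21 N). Now I'll throw it on.

>>> {"fn": "servo_tool", "kwargs": {
  "increments": [0,12,0,0,0.6,0,15,0,0,0.6,0,15,0,0,0.6,0,12,0,0,0.6,0,8,0,0,0.6]
}}

```text
t: 6.15
position: [557.5, -68.0, 98.4]
ee_rot: [[-0.332, 0.942, 0.054], [0.943, 0.332, -0.008], [-0.026, 0.048, -0.999]]
force: [-2.8, 0.1, -0.3]
gripper_width: 51.1
```

```bash
python3 -c "
from h import *
show()"
```

```text
t 6.15 rel xyz [12.8 -1.3 25.4] yaw y 19.4 Fx,y,z [-2.6  1.1 -0.3] w 51.14995377901278 wz [ 0.054 -0.008 -0.999]
```

>>> {"fn": "servo_tool", "kwargs": {
  "increments": [0,6,2,0,0.6,0,6,2,0,0.6,0,5,1,0,0.6,0,4,0,0,0.6,0,3,0,0,0.6]
}}

```text
t: 6.65
position: [580.1, -60.0, 93.0]
ee_rot: [[-0.332, 0.942, 0.049], [0.943, 0.332, -0.008], [-0.024, 0.043, -0.999]]
force: [-2.7, -1.0, -1.9]
gripper_width: 51.0
```

>>> {"fn": "servo_tool", "kwargs": {
  "increments": [0,3,0,0,0.6,0,3,0,0,0.6]
}}

```text
t: 6.85
position: [585.6, -57.8, 92.6]
ee_rot: [[-0.332, 0.942, 0.047], [0.943, 0.332, -0.008], [-0.023, 0.042, -0.999]]
force: [-2.8, -1.6, -1.8]
gripper_width: 51.0
```

```bash
python3 -c "
from h import *
show()"
```

```text
t 6.85 rel xyz [42.7 -1.  19.6] yaw y 19.4 Fx,y,z [-3.2 -0.6 -1.8] w 50.99372806397283 wz [ 0.047 -0.008 -0.999]
```

>>> {"fn": "servo_tool", "kwargs": {
  "increments": [0,3,0,0,0.6]
}}

```text
t: 6.95
position: [588.3, -56.7, 92.5]
ee_rot: [[-0.332, 0.942, 0.046], [0.943, 0.332, -0.008], [-0.023, 0.041, -0.999]]
force: [-3.3, -1.8, -3.4]
gripper_width: 51.2
```

>>> {"fn": "servo_tool", "kwargs": {
  "increments": [0,3,0,0,0.6]
}}

```text
t: 7.05
position: [591.1, -55.6, 92.5]
ee_rot: [[-0.332, 0.942, 0.045], [0.943, 0.332, -0.008], [-0.022, 0.04, -0.999]]
force: [-8.4, -2.8, -0.6]
gripper_width: 50.9
```

>>> {"fn": "servo_tool", "kwargs": {
  "increments": [0,3,0,0,0.6]
}}

```text
t: 7.15
position: [591.6, -55.3, 92.0]
ee_rot: [[-0.332, 0.942, 0.038], [0.943, 0.333, -0.009], [-0.021, 0.033, -0.999]]
force: [-23.3, -10.4, 6.8]
gripper_width: 51.6
```

On stop met (~25 N, stalled). I'll back off 12 mm, rise clear and move the arm away for a look.

>>> {"fn": "servo_tool", "kwargs": {
  "increments": [0,-6,0,0,0.6,0,-6,0,0,0.6,0,0,-20,0,0.6,0,0,-40,0,0.6,0,0,-45,0,0.6]
}}

```text
t: 7.65
position: [574.8, -57.7, 195.3]
ee_rot: [[-0.332, 0.943, 0.034], [0.943, 0.332, -0.005], [-0.016, 0.03, -0.999]]
force: [1.1, 0.2, -0.0]
gripper_width: 51.5
```

>>> {"fn": "servo_tool", "kwargs": {
  "increments": [0,-40,-15,0,0.6,0,-45,0,0,0.6,0,-45,0,0,0.6,0,-30,0,0,0.6,0,0,0,0,0.6]
}}

```text
t: 8.15
position: [423.7, -112.7, 213.8]
ee_rot: [[-0.333, 0.941, 0.059], [0.942, 0.335, -0.013], [-0.032, 0.051, -0.998]]
force: [0.9, 0.1, 0.9]
gripper_width: 51.6
```

```bash
python3 - <<'E'
from h import *
from bench import manip
show()
a=[]
for n,(r,c) in(("top",(110,230)),("scene",(130,90))):
    im=manip.snapshot(n)["image"][:,:,::-1]; a.append(cv2.resize(im[r:r+190,c:c+190],(399,399),interpolation=cv2.INTER_CUBIC))
cv2.imwrite("pics/e.png",np.hstack(a))
E
```

```text
t 8.15 rel xyz [-128.3    1.   140.8] yaw y 19.6 Fx,y,z [ 0.8 -0.2  0.9] w 51.577155054529044 wz [ 0.059 -0.013 -0.998]
```

View pics/e.png

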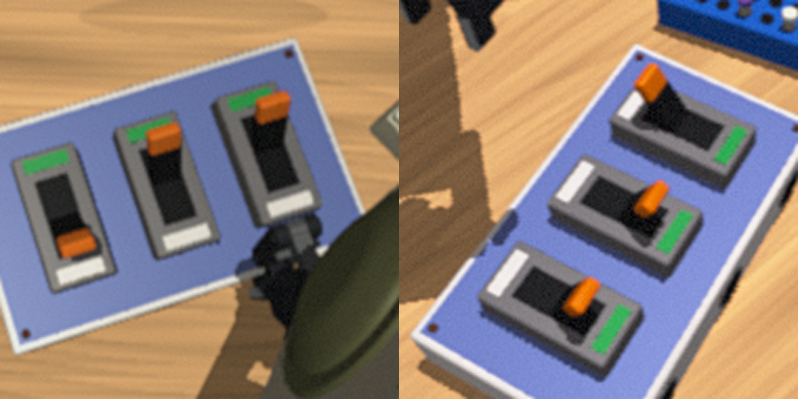

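The middle lever (top crop (163,138), scene crop (652,198)) now matches the live lever in the on position. The spare lever is still off, the live one is still on, and the gripper is clear.

```bash
python3 -c "
from bench import manip
print(manip.sign_off())"
```

```text
the job is handed in; nothing more can be done
None
```

The tripped breaker, the middle one, is reset. I pushed its lever to the off stop, then threw it to the on stop, and handed the job in at about 8.2 s. Both stops showed as a stall: about 21 N at off and 25 N at on.

- **Last checks:** the final pictures show the middle lever leaning the same way as the live one. The live lever is still on and the spare is still off. The gripper was clear and the wrist force was about 1 N.
- **What went wrong:** on the first descent a fingertip landed on top of the tripped lever. The half-open tips stand about 20 mm behind the TCP, where I had assumed about 8 mm. It pressed with about 14 N and tipped the lever slightly towards off. I lifted, re-centred lower and did the full stroke from there.

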